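# Shade row of pigment jars

### The job

Stand the four pink-to-red pigment jars in the wooden jar rack as a shade row, one jar fully down in each well: the palest in the well next to the glass rinsing jar, then darker and darker to the far end. Keep the pigment jars upright all the while, and leave the rinsing jar and the green and blue pigment jars standing where they are.

Things in the scene. Friction and masses are not known exactly. Their poses are not given: they have to be found in the camera images.
- jar_blush_center (a point): Palest pigment jar: upright round glass jar with a grey screw lid, pale blush pink (the colour shows through the glass and as a disc on the lid); 46 mm diameter, 60 mm tall, 0.08 to 0.17 kg, loose. This point is its centre, on its axis 30 mm above its underside; z runs up its axis.
- jar_rose_center (a point): Second palest pigment jar: upright round glass jar with a grey screw lid, clear rose pink (the colour shows through the glass and as a disc on the lid); 46 mm diameter, 60 mm tall, 0.08 to 0.17 kg, loose. This point is its centre, on its axis 30 mm above its underside; z runs up its axis.
- jar_crimson_center (a point): Second darkest pigment jar: upright round glass jar with a grey screw lid, strong crimson red (the colour shows through the glass and as a disc on the lid); 46 mm diameter, 60 mm tall, 0.08 to 0.17 kg, loose. This point is its centre, on its axis 30 mm above its underside; z runs up its axis.
- jar_maroon_center (a point): Darkest pigment jar: upright round glass jar with a grey screw lid, very dark maroon, nearly black (the colour shows through the glass and as a disc on the lid); 46 mm diameter, 60 mm tall, 0.08 to 0.17 kg, loose. This point is its centre, on its axis 30 mm above its underside; z runs up its axis.
- rack: Wooden jar rack, fixed: a flat board 92 mm (its x) by 300 mm (its y) and 14 mm thick, with four round wells 62 mm wide and 6 mm deep, lined dark green, in one row along its y axis. Its origin is the centre of its underside, on the table; z is up. Well centres at x = 0 and y = -102, -34, +34 and +102 mm in its frame; well floors 8 mm above the table, so the centre of a jar that stands in a well is 38 mm above the table.
- rinse_center (a point): Rinsing jar: empty open clear-glass tumbler, 66 mm across the rim, 85 mm tall, standing beyond one end of the rack (at about +210 or -210 mm along the rack's y axis): its end of the rack is where the palest jar goes. This point is its centre, half-way up. Beyond the rack's other end stands a low round blue-and-white porcelain box, 60 mm wide and 31 mm tall (not listed).
- jar_green_center (a point): Green pigment jar: upright round glass jar with a grey screw lid, malachite green (the colour shows through the glass and as a disc on the lid), not part of the row and to be left alone; 46 mm diameter, 60 mm tall, 0.08 to 0.17 kg, loose. This point is its centre, on its axis 30 mm above its underside; z runs up its axis.
- jar_blue_center (a point): Blue pigment jar: upright round glass jar with a grey screw lid, deep blue (the colour shows through the glass and as a disc on the lid), not part of the row and to be left alone; 46 mm diameter, 60 mm tall, 0.08 to 0.17 kg, loose. This point is its centre, on its axis 30 mm above its underside; z runs up its axis.

How it is judged:
At the end, for the whole second after the job is handed in: The four pink-to-red jars stand at rest, each fully down in its own well (12 mm either way along and across the rack, 3 mm in height, upright to 0.08 rad), in order of shade: palest in the well next to the rinsing jar, darkest at the far end (((y of rinse_center in the frame of rack above 0 m and (x of jar_blush_center in the frame of rack between -0.012 and 0.012 m and y of jar_blush_center in the frame of rack between 0.09 and 0.114 m and z of jar_blush_center in the frame of rack between 0.035 and 0.041 m) and (x of jar_rose_center in the frame of rack between -0.012 and 0.012 m and y of jar_rose_center in the frame of rack between 0.022 and 0.046 m and z of jar_rose_center in the frame of rack between 0.035 and 0.041 m) and (x of jar_crimson_center in the frame of rack between -0.012 and 0.012 m and y of jar_crimson_center in the frame of rack between -0.046 and -0.022 m and z of jar_crimson_center in the frame of rack between 0.035 and 0.041 m) and (x of jar_maroon_center in the frame of rack between -0.012 and 0.012 m and y of jar_maroon_center in the frame of rack between -0.114 and -0.09 m and z of jar_maroon_center in the frame of rack between 0.035 and 0.041 m)) or (y of rinse_center in the frame of rack below 0 m and (x of jar_blush_center in the frame of rack between -0.012 and 0.012 m and y of jar_blush_center in the frame of rack between -0.114 and -0.09 m and z of jar_blush_center in the frame of rack between 0.035 and 0.041 m) and (x of jar_rose_center in the frame of rack between -0.012 and 0.012 m and y of jar_rose_center in the frame of rack between -0.046 and -0.022 m and z of jar_rose_center in the frame of rack between 0.035 and 0.041 m) and (x of jar_crimson_center in the frame of rack between -0.012 and 0.012 m and y of jar_crimson_center in the frame of rack between 0.022 and 0.046 m and z of jar_crimson_center in the frame of rack between 0.035 and 0.041 m) and (x of jar_maroon_center in the frame of rack between -0.012 and 0.012 m and y of jar_maroon_center in the frame of rack between 0.09 and 0.114 m and z of jar_maroon_center in the frame of rack between 0.035 and 0.041 m))) and angle between each of jar_blush_center, jar_rose_center, jar_crimson_center, jar_maroon_center's own z axis and vertical below 0.08 rad and linear speed of each of jar_blush, jar_rose, jar_crimson, jar_maroon below 0.02 m/s); the robot touches nothing.
It fails at once if one of the four pink-to-red jars was tipped by more than 40 degrees (angle between any of jar_blush_center, jar_rose_center, jar_crimson_center, jar_maroon_center's own z axis and vertical above 0.7 rad).
It fails at once if the rinsing jar, the green jar or the blue jar was shifted by more than 30 mm or tipped over (distance of any of rinse_center, jar_green_center, jar_blue_center from where it was at the start of the episode above 0.03 m or angle between any of rinse_center, jar_green_center, jar_blue_center's own z axis and vertical above 0.5 rad).
It also fails if it takes over 112 s, if anything falls off the work surface, if the arm or the gripper's body presses on something with over 40 N, if the wrist force passes 120 N, or if a joint passes its speed limit or range.

### The arm

A 6-joint arm with a two-finger parallel gripper is mounted at the origin on the work surface. World frame = base frame: x ahead of the robot, y to its left, z up, the work surface at z = 0. Lengths are in m, angles in rad, forces in N, time in s.
With the tool pointing down it reaches from about 0.375 to 0.9 m from the base axis. Payload 3.1 kg.
Tool frame: the origin (TCP) lies on the front face of the gripper's body, between the roots of the fingers; the fingertips stand 70 mm ahead of it and the grasp point (between the pads) lies 51 mm ahead of it; z points along the fingers, y is the line along which they close (so a half turn about z gives the same grasp; the last joint's range is limited). The gripper opens to 87 mm and grips with 3 to 60 N. Pads are 19 mm wide; open, the fingers measure 117 mm over their backs; the gripper's body (75 mm by 190 mm) begins 51 mm behind the grasp point.
Start: joints at [-1.522, 0.527, 1.433, -0, 1.181, -0.178], TCP at [0.141, -0.609, 0.292] pointing down, gripper open.
Joint ranges: [-3.08, 3.08], [-0.75, 2.2], [0.22, 2.44], [-1.43, 4.57], [0, 2.65], [-2.85, 2.85]. Speed limits (rad/s): [2.79, 2.79, 3.14, 3.14, 3.14, 3.14].

### API

Orientations are given as a unit quaternion [x, y, z, w].
In Python, from rig import robot, cams, ticket gives the robot as it stands. The module is installed in compiled form; this text tells all that it offers.
- The arm moves only by the shell command python3 -m crank 'ROWS' [FORCE]. ROWS is JSON, a list of rows, each a list of 7 numbers: the shift along the tool's x, y, z in cm, then the turn, a rotation vector about the tool's x, y, z in rad, then the closure, from 0 (fully open) to 1 (shut). A call has 1 to 5 rows; each row shifts and turns the commanded pose from where the row before left it, along the tool's axes as they then stand; what a row does not reach is not made up. A row lasts 1/8 s, in which the tool goes at most 62.5 mm and 10.7 degrees, less where a joint would pass 70% of its speed; a pose out of reach is approached as far as the arm can. A call is refused whole if a number of a shift passes 6.25 or a number of a turn 0.188, either way. A call with a gripper value outside its range is refused whole. The fingers move at their own pace and stop on an object; FORCE is the grip in N (left out, the last holds). Time passes only in rows, so rows that do not move let the fingers close. It gives the time, the measured TCP pose, the force, the opening and the grip force at its end, in the units of the state.
- robot.get_obs(): the state, without advancing time (a new reading comes with each control period).
- cams.camera(name): name is "side" or "top" or "wrist"; returns the picture (420x560x3 uint8, red, green, blue); there is no depth.
- cams.camera_info(name): a dict with "intrinsics" (3x3 intrinsics, pixels), "pose" (4x4, takes a point from camera to world coordinates). Camera axes: x right, y down, z forward; pixel columns grow to the right and rows downward; lengths in m; the calibration is good to about 2 mm. The wrist camera is an equidistant fisheye: a pixel r from the principal point sees the ray r / f radians off the axis. A picture is of the moment at which its call begins: read the wrist's pose just before it. camera_info takes no time and is no camera call; for the wrist camera it gives the pose at the moment of the call.
- ticket.hand_in(): hands the job in; it is judged then, once.
The state is a dict: "time": time; "q": joint angles; "joint_velocities": joint speeds; "joint_torque": joint torques, N m; "position": TCP position; "tool_rot": TCP orientation; "ft_force": force on the tool from outside, world axes, zero at the start; "moment": the same for the moment, N m; "grip_width": finger opening in m; "grip_force": force on a finger pad.
Only numpy, scipy, OpenCV 4.12 (cv2) and the standard library are available. Lean on these libraries where they do the work, as an engineer would, in place of code of your own. Each camera call takes 0.05 s, during which the arm holds its last target. There are 200 camera calls.

## Working session

There is one attempt and no reset: what is moved stays moved. The work goes in short steps, Python scripts to look and compute and a shell command to move; the robot and the scene stay as the last step left them, time stands still between calls to the robot, and variables do not carry over. Pictures are saved under pics/ and viewed, at most 14 in all, crops included, and the job is handed in when it is done.

```bash
mkdir -p pics; python3 - <<'E'
from rig import robot,cams
import cv2,numpy as np
o=robot.get_obs();print(o)
for n in("top","side"):
    i=cams.camera_info(n);print(n,i["intrinsics"],np.round(i["pose"],3))
    cv2.imwrite(f"pics/{n}0.png",cams.camera(n)[:,:,::-1])
E
```

```text
{'time': 0.0, 'q': array([-1.52150676e+00,  5.28418119e-01,  1.43392558e+00, -4.32611380e-06,
        1.18138938e+00, -1.78507683e-01]), 'joint_velocities': array([ 4.72379334e-04,  4.32205878e-04,  1.04309384e-03,  1.35973447e-05,
       -1.10207838e-03,  3.72373203e-04]), 'joint_torque': array([ 9.61874071e-05, -4.40043390e+01, -1.76592082e+01,  6.32988126e-02,
        5.81509375e-02, -1.69614987e-04]), 'position': array([ 0.14113842, -0.6082442 ,  0.29129359]), 'tool_rot': array([ 9.93519899e-01,  1.13653270e-01,  6.71011716e-05, -1.06810731e-03]), 'ft_force': array([0.25135705, 0.40632159, 0.96835835]), 'moment': array([-0.01923077, -0.01972299, -0.06076421]), 'grip_force': 0.0, 'grip_width': 0.08721604211200601}
top [[448.40233064   0.         278.0987675 ]
 [  0.         448.40233064 217.71787473]
 [  0.           0.           1.        ]] [[-0.005 -0.997  0.071  0.483]
 [-1.     0.006  0.012 -0.018]
 [-0.012 -0.071 -0.997  1.007]
 [ 0.     0.     0.     1.   ]]
side [[425.27048923   0.         278.72312336]
 [  0.         425.27048923 210.99723441]
 [  0.           0.           1.        ]] [[ 0.993 -0.089  0.077  0.495]
 [-0.116 -0.63   0.768 -0.72 ]
 [-0.02  -0.771 -0.636  0.654]
 [ 0.     0.     0.     1.   ]]
```

View pics/top0.png

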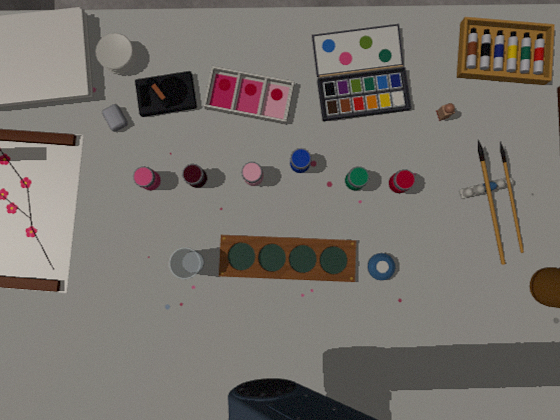

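View pics/side0.png

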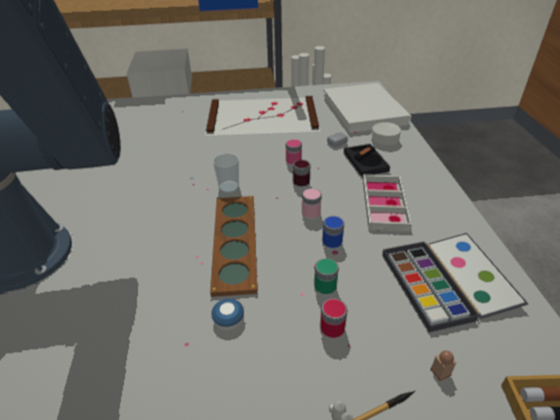

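The top view shows, from left to right, rose (147,178), maroon (195,176), blush (252,174), blue (300,160), green (357,179) and crimson (402,181). The rack is at (288,258). The rinsing jar (186,263) is on its left, which is the +y side. The side view agrees. Next I'll zoom in to locate the lids.

```bash
cat > h.py <<'E'
import cv2,numpy as np
from rig import cams
T=cams.camera_info("top")
def ray(u,v,z,I=T):
    P=np.array(I["pose"]);d=P[:3,:3]@np.linalg.inv(I["intrinsics"])@[u,v,1]
    return P[:3,3]+d*(z-P[2,3])/d[2]
E
python3 - <<'E'
from h import *
im=cv2.imread("pics/top0.png")
c=cv2.resize(im[145:205,125:425],None,fx=2.6,fy=2.6,interpolation=cv2.INTER_CUBIC);
cr=cv2.resize(im[225:290,160:400],None,fx=3.25,fy=3.25)
c=c[:, :780];cr=cr[:,:780]
cv2.imwrite("pics/z.png",np.vstack([c,cr]))
hsv=cv2.cvtColor(im,cv2.COLOR_BGR2HSV)
m=((hsv[...,0]>30)&(hsv[...,0]<100)&(hsv[...,1]>30)&(hsv[...,2]<95)).astype(np.uint8);m[:235]=0;m[285:]=0
n,_,s,ce=cv2.connectedComponentsWithStats(m)
for k in range(1,n):
    if s[k,4]>150: print("well",s[k],ce[k].round(1),ray(*ce[k],.008).round(4))
m=((hsv[...,0]>3)&(hsv[...,0]<25)&(hsv[...,1]>90)).astype(np.uint8);m[:225]=0;m[295:]=0;m[:,:210]=0;m[:,365:]=0
m=cv2.morphologyEx(m,cv2.MORPH_OPEN,np.ones((3,3)))
r=cv2.minAreaRect(cv2.findNonZero(m));print("rack",r,ray(*r[0],.012))
print([ray(*p,.012).round(4) for p in cv2.boxPoints(r)])
E
```

```text
well [228 243  27  27 560] [241.  255.9] [0.4698 0.0769 0.008 ]
well [259 244  26  27 563] [271.6 257.1] [0.4668 0.009  0.008 ]
well [289 245  27  28 566] [302.2 258.4] [ 0.4635 -0.059   0.008 ]
well [320 247  27  27 572] [333.  259.7] [ 0.4603 -0.1272  0.008 ]
rack ((287.2490234375, 257.8979187011719), (135.88685607910156, 41.536842346191406), 2.337306022644043) [ 0.46492844 -0.02580804  0.012     ]
[array([0.4262, 0.1262, 0.012 ]), array([0.5178, 0.1228, 0.012 ]), array([ 0.5037, -0.1781,  0.012 ]), array([ 0.4127, -0.1727,  0.012 ])]
```

View pics/z.png

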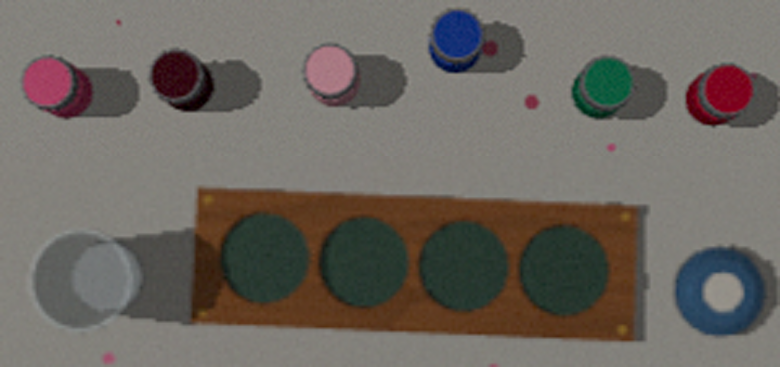

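```bash
cat >> h.py <<'E'
O=np.array([.4651,-.0251]); X=np.array([.0465,.9989]); Y=np.array([.9989,-.0465])  # tool x (rack y), tool y (rack x)
def tf(p): p=np.array(p)[:2]-O; return (np.array([X@p,Y@p])*100).round(2)
E
python3 - <<'E'
from h import *
from rig import robot
for n,u,v in[("rose",49,82),("maroon",175,77),("blush",330,71),("blue",457,35),("green",606,83),("crimson",725,91)]:
    p=ray(125+u/2.6,145+v/2.6,.06);print(n,p.round(4),tf(p),"cm")
for p in [(.4698,.0769),(.4668,.009),(.4635,-.059),(.4603,-.1272)]:print(tf(p))
print(tf(robot.get_obs()["position"]))
E
python3 -m crank '[[0,0,0,0,0,-0.186,0],[0,0,0,0,0,-0.186,0],[0,0,0,0,0,-0.186,0],[0,0,0,0,0,-0.186,0],[0,0,0,0,0,-0.186,0]]' 20
python3 -m crank '[[0,0,0,0,0,-0.186,0],[0,0,0,0,0,-0.181,0],[0,0,0,0,0,0,0]]'
```

```text
rose [0.6407 0.28   0.06  ] [31.3  16.13] cm
maroon [0.6441 0.1762 0.06  ] [20.94 16.95] cm
blush [0.6481 0.0487 0.06  ] [ 8.22 17.94] cm
blue [ 0.6772 -0.0558  0.06  ] [-2.08 21.33] cm
green [ 0.6365 -0.1772  0.06  ] [-14.39  17.83] cm
crimson [ 0.6292 -0.274   0.06  ] [-24.1   17.55] cm
[10.21 -0.  ]
[3.41 0.01]
[-3.39 -0.  ]
[-10.22  -0.  ]
[-59.76 -29.65]
time: 0.72
position: [0.1412, -0.6085, 0.2917]
tool_rot: [0.835, 0.55, 0.0, -0.001]
ft_force: [0.5, -0.0, 0.1]
grip_width: 0.0869
grip_force: 0.0
time: 1.1
position: [0.1412, -0.6085, 0.2918]
tool_rot: [0.724, 0.69, 0.0, -0.0]
ft_force: [0.7, -0.5, 0.7]
grip_width: 0.0869
grip_force: 0.0
```

```bash

python3 -m crank '[[3.57,4.72,0,0,0,0,0],[3.57,4.72,0,0,0,0,0],[3.57,4.72,0,0,0,0,0],[3.57,4.72,0,0,0,0,0],[3.57,4.72,0,0,0,0,0]]' | tail -n 6 | head -3
python3 -m crank '[[3.57,4.72,0,0,0,0,0],[3.57,4.72,0,0,0,0,0],[3.57,4.72,0,0,0,0,0],[3.57,4.72,0,0,0,0,0],[3.57,4.72,0,0,0,0,0]]' | head -3
python3 -m crank '[[0,0,5,0,0,0,0],[0,0,4,0,0,0,0],[0,0,0,0,0,0,0]]' | head -3
python3 - <<'E'
from h import *
from rig import robot
o=robot.get_obs();print(tf(o["position"]),o["position"],o["tool_rot"].round(4))
W=cams.camera_info("wrist");print(W)
cv2.imwrite("pics/w1.png",cams.camera("wrist")[:,:,::-1])
E
```

```text
time: 1.72
position: [0.3865, -0.4401, 0.2922]
tool_rot: [0.724, 0.689, 0.0, 0.0]
time: 2.35
position: [0.6305, -0.2726, 0.292]
tool_rot: [0.724, 0.689, -0.0, -0.0]
time: 2.72
position: [0.627, -0.2722, 0.198]
tool_rot: [0.724, 0.69, -0.001, -0.005]
[-23.93  17.32] [ 0.6270105  -0.27222133  0.19804967] [ 0.7239  0.6899 -0.0011 -0.0047]
{'intrinsics': array([[325.1922621 ,   0.        , 280.52987616],
       [  0.        , 325.1922621 , 209.68861692],
       [  0.        ,   0.        ,   1.        ]]), 'pose': array([[ 0.99878075, -0.04427111, -0.02184215,  0.63105004],
       [-0.04863131, -0.95842107, -0.28118329, -0.19395627],
       [-0.00848568,  0.28190267, -0.95940548,  0.29121345],
       [ 0.        ,  0.        ,  0.        ,  1.        ]])}
```

View pics/w1.png

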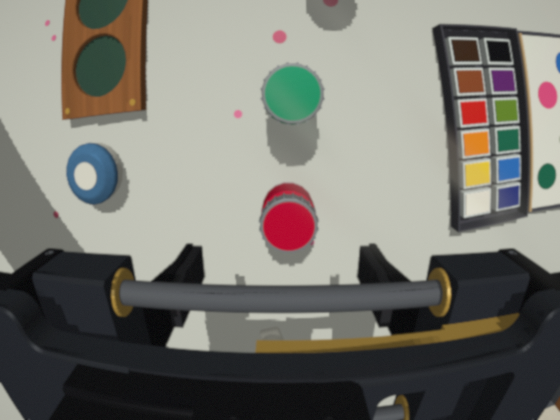

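The wrist view shows the crimson lid at about (289,226), between the fingers, and green at (292,92), well clear. I'll check the lid's position with the fisheye model.

```bash
cat >> h.py <<'E'
def wray(u,v,z,I):
    K=np.array(I["intrinsics"]);P=np.array(I["pose"]);x,y=u-K[0,2],v-K[1,2];r=np.hypot(x,y);t=r/K[0,0]
    d=P[:3,:3]@[x/r*np.sin(t),y/r*np.sin(t),np.cos(t)];return P[:3,3]+d*(z-P[2,3])/d[2]
E
python3 - <<'E'
from h import *
from rig import robot
W=cams.camera_info("wrist");print(tf(wray(289,226,.06,W)),tf(wray(292,92,.06,W)))
E
python3 -m crank '[[0,0,0,0,0,0,0]]'
python3 - <<'E'
from h import *
from rig import robot
print(tf(robot.get_obs()["position"]))
E
```

```text
[-24.42  18.01] [-14.46  18.2 ]
time: 2.9
position: [0.6301, -0.2749, 0.2044]
tool_rot: [0.724, 0.69, 0.0, 0.002]
ft_force: [0.6, -0.8, 0.1]
grip_width: 0.087
grip_force: 0.0
[-24.18  17.64]
```

```bash

python3 -m crank '[[0,0,4,0,0,0,0],[0,0,4,0,0,0,0],[0,0,2.2,0,0,0,0],[0,0,1,0,0,0,0],[0,0,0,0,0,0,0]]' 
python3 -m crank '[[0,0,0,0,0,0,1],[0,0,0,0,0,0,1],[0,0,0,0,0,0,1],[0,0,0,0,0,0,1],[0,0,0,0,0,0,1]]' 20
```

```text
time: 3.52
position: [0.6296, -0.2743, 0.0908]
tool_rot: [0.723, 0.691, 0.0, 0.001]
ft_force: [-1.0, 0.0, -0.5]
grip_width: 0.0872
grip_force: 0.0
time: 4.15
position: [0.6294, -0.274, 0.0904]
tool_rot: [0.723, 0.691, 0.0, 0.0]
ft_force: [1.4, 0.0, 0.6]
grip_width: 0.0459
grip_force: 20.0
```

```bash

python3 -m crank '[[0,0,-2,0,0,0,1],[0,0,-4,0,0,0,1],[0,0,-4,0,0,0,1],[1.5,-1.2,0,0,0,0,1],[3,-2.5,0,0,0,0,1]]' | grep -E 'pos|grip'
python3 -m crank '[[3,-2.5,0,0,0,0,1],[3,-2.5,0,0,0,0,1],[3,-2.5,0,0,0,0,1],[3,-2.5,0,0,0,0,1],[3,-2.5,0,0,0,0,1]]' | grep -E 'pos|grip'
python3 -m crank '[[1.2,-1.35,0,0,0,0,1],[0,0,3,0,0,0,1],[0,0,3,0,0,0,1],[0,0,0,0,0,0,1],[0,0,0,0,0,0,1]]' 
python3 - <<'E'
from h import *
from rig import robot
print(tf(robot.get_obs()["position"]))
W=cams.camera_info("wrist");cv2.imwrite("pics/w2.png",cams.camera("wrist")[:,:,::-1])
print(W)
E
```

```text
position: [0.5951, -0.2283, 0.1926]
grip_width: 0.0457
grip_force: 20.0
position: [0.4757, -0.0709, 0.1914]
grip_width: 0.0458
grip_force: 20.0
time: 6.02
position: [0.4642, -0.0597, 0.131]
tool_rot: [0.723, 0.691, 0.0, 0.001]
ft_force: [0.7, 0.4, -2.2]
grip_width: 0.0452
grip_force: 20.0
[-3.46  0.07]
{'intrinsics': array([[325.1922621 ,   0.        , 280.52987616],
       [  0.        , 325.1922621 , 209.68861692],
       [  0.        ,   0.        ,   1.        ]]), 'pose': array([[ 0.99889582, -0.04541854, -0.01201225,  0.46721747],
       [-0.04695511, -0.95682356, -0.28685169,  0.01916909],
       [ 0.00153478,  0.28709899, -0.95789969,  0.22372678],
       [ 0.        ,  0.        ,  0.        ,  1.        ]])}
```

View pics/w2.png

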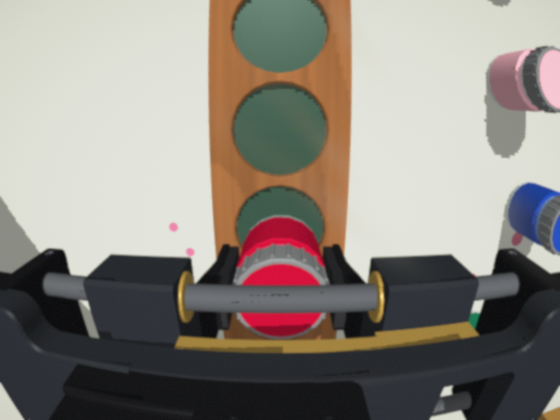

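The crimson jar is centred across the row, with its axis at u≈282 against the well column at u≈280. I'll lower it, release, lift and check with the top camera.

```bash

python3 -m crank '[[0,0,2,0,0,0,1],[0,0,0.8,0,0,0,1],[0,0,0.4,0,0,0,1],[0,0,0,0,0,0,1]]' 
python3 -m crank '[[0,0,0,0,0,0,0],[0,0,0,0,0,0,0],[0,0,0,0,0,0,0],[0,0,-5,0,0,0,0],[0,0,-5,0,0,0,0]]' 
python3 -m crank '[[3.3,5.2,0,0,0,0,0],[3.3,5.2,0,0,0,0,0],[3.3,5.2,0,0,0,0,0],[0,0,0,0,0,0,0]]' 
python3 - <<'E'
from h import *
from rig import robot
print(tf(robot.get_obs()["position"]))
im=cams.camera("top")[:,:,::-1];cv2.imwrite("pics/top1.png",cv2.resize(im[120:300,120:420],None,fx=2.6,fy=2.6,interpolation=cv2.INTER_CUBIC))
E
```

```text
time: 6.58
position: [0.4635, -0.0592, 0.0986]
tool_rot: [0.723, 0.691, 0.0, 0.0]
ft_force: [0.0, 0.0, -1.8]
grip_width: 0.046
grip_force: 20.0
time: 7.2
position: [0.4628, -0.0589, 0.1986]
tool_rot: [0.723, 0.691, -0.001, -0.001]
ft_force: [1.3, -0.4, 0.5]
grip_width: 0.0844
grip_force: 0.0
time: 7.7
position: [0.6275, 0.0347, 0.1985]
tool_rot: [0.722, 0.692, 0.002, 0.002]
ft_force: [-0.0, -1.1, 0.3]
grip_width: 0.087
grip_force: 0.0
[ 6.73 15.94]
```

View pics/top1.png

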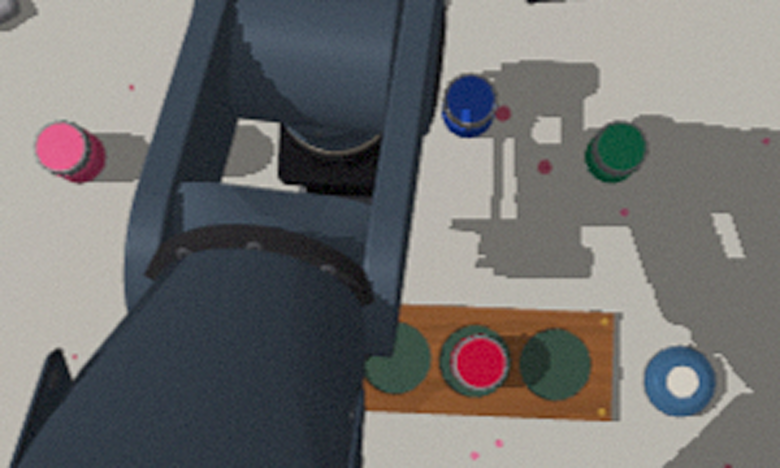

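Crimson stands in its well, lid at (480,362). Blush is next: it lies at (8.22, 17.94), so I move there and down.

```bash
python3 -c "
from h import *
print(tf(ray(120+480/2.6,120+362/2.6,.068)))"
python3 -m crank '[[1.5,2,0,0,0,0,0],[0,0,5,0,0,0,0],[0,0,4,0,0,0,0],[0,0,1.75,0,0,0,0],[0,0,0,0,0,0,0]]' 
python3 - <<'E'
from h import *
from rig import robot
print(tf(robot.get_obs()["position"]))
E
```

```text
[-3.65 -0.04]
time: 8.38
position: [0.6429, 0.0462, 0.0898]
tool_rot: [0.723, 0.69, -0.001, -0.001]
ft_force: [-0.5, 0.0, 0.4]
grip_width: 0.0871
grip_force: 0.0
[ 7.95 17.43]
```

```bash

python3 -m crank '[[0.25,0.4,0,0,0,0,0],[0,0,0,0,0,0,1],[0,0,0,0,0,0,1],[0,0,0,0,0,0,1],[0,0,0,0,0,0,1]]' 20
python3 -m crank '[[0,0,0,0,0,0,1],[0,0,-2,0,0,0,1],[0,0,-4,0,0,0,1],[0,0,-4,0,0,0,1],[0,-1.6,0,0,0,0,1]]' | grep -E 'pos|grip'
python3 -m crank '[[0.4,-3.3,0,0,0,0,1],[0.4,-3.3,0,0,0,0,1],[0.4,-3.3,0,0,0,0,1],[0.4,-3.3,0,0,0,0,1],[0.4,-2.8,0,0,0,0,1]]' | grep -E 'pos|grip'
python3 -m crank '[[0,0,3,0,0,0,1],[0,0,3,0,0,0,1],[0,0,0,0,0,0,1]]' 
python3 - <<'E'
from h import *
from rig import robot
print(tf(robot.get_obs()["position"]))
E
```

```text
time: 9.0
position: [0.6484, 0.0491, 0.0909]
tool_rot: [0.723, 0.691, 0.0, 0.0]
ft_force: [-0.6, -0.4, -0.3]
grip_width: 0.055
grip_force: 0.0
position: [0.6359, 0.0494, 0.1962]
grip_width: 0.0454
grip_force: 20.0
position: [0.4722, 0.0773, 0.1918]
grip_width: 0.0456
grip_force: 20.0
time: 10.62
position: [0.4726, 0.0772, 0.1302]
tool_rot: [0.723, 0.691, -0.001, -0.001]
ft_force: [0.0, -0.4, -1.6]
grip_width: 0.0454
grip_force: 20.0
[10.25  0.28]
```

```bash

python3 -m crank '[[0,-0.25,2,0,0,0,1],[0,0,0.8,0,0,0,1],[0,0,0.4,0,0,0,1],[0,0,0,0,0,0,1]]' 
python3 -m crank '[[0,0,0,0,0,0,0],[0,0,0,0,0,0,0],[0,0,0,0,0,0,0],[0,0,-5,0,0,0,0],[0,0,-5,0,0,0,0]]' 
python3 -m crank '[[4.2,3.2,0,0,0,0,0],[4.2,3.2,0,0,0,0,0],[4.2,3.2,0,0,0,0,0],[4.2,3.2,0,0,0,0,0],[4.2,3.2,0,0,0,0,0]]' 
python3 -m crank '[[0,0,0,0,0,0,0],[0,0,0,0,0,0,0]]' 
python3 - <<'E'
from h import *
from rig import robot
print(tf(robot.get_obs()["position"]))
E
```

```text
time: 11.12
position: [0.4715, 0.0772, 0.0992]
tool_rot: [0.723, 0.691, 0.0, 0.0]
ft_force: [-0.5, 0.4, -1.8]
grip_width: 0.0459
grip_force: 20.0
time: 11.75
position: [0.4706, 0.0772, 0.1992]
tool_rot: [0.723, 0.691, -0.001, -0.001]
ft_force: [1.1, 0.9, 0.5]
grip_width: 0.0844
grip_force: 0.0
time: 12.38
position: [0.6412, 0.281, 0.1987]
tool_rot: [0.723, 0.691, -0.0, -0.0]
ft_force: [0.3, 0.2, -0.3]
grip_width: 0.0871
grip_force: 0.0
time: 12.62
position: [0.6395, 0.2793, 0.198]
tool_rot: [0.723, 0.691, -0.001, -0.0]
ft_force: [0.1, -0.1, 0.5]
grip_width: 0.0869
grip_force: 0.0
[31.22 16.  ]
```

```bash

python3 -m crank '[[0.1,0.1,5,0,0,0,0],[0,0,4,0,0,0,0],[0,0,1.75,0,0,0,0],[0,0,0,0,0,0,0],[0,0,0,0,0,0,1]]' | grep -E 'pos|grip'
python3 -m crank '[[0,0,0,0,0,0,1],[0,0,0,0,0,0,1],[0,0,0,0,0,0,1],[0,0,0,0,0,0,1],[0,0,0,0,0,0,1]]' 20 
python3 -m crank '[[0,0,-2,0,0,0,1],[0,0,-4,0,0,0,1],[0,0,-4,0,0,0,1],[-1.8,-1,0,0,0,0,1],[-4,-2.3,0,0,0,0,1]]' | grep -E 'pos|grip'
python3 -m crank '[[-4,-2.3,0,0,0,0,1],[-4,-2.3,0,0,0,0,1],[-4,-2.3,0,0,0,0,1],[-4,-2.3,0,0,0,0,1],[-4,-2.3,0,0,0,0,1]]' | grep -E 'pos|grip'
python3 -m crank '[[-2,-1.2,0,0,0,0,1],[0,0,3,0,0,0,1],[0,0,3,0,0,0,1],[0,0,0,0,0,0,1],[0,0,0,0,0,0,1]]' 
python3 - <<'E'
from h import *
from rig import robot
print(tf(robot.get_obs()["position"]))
E
```

```text
position: [0.6427, 0.2806, 0.0931]
grip_width: 0.0827
grip_force: 0.0
time: 13.88
position: [0.6417, 0.2807, 0.0915]
tool_rot: [0.723, 0.691, 0.0, 0.0]
ft_force: [-0.5, 0.2, 1.6]
grip_width: 0.0451
grip_force: 20.0
position: [0.6071, 0.2249, 0.1936]
grip_width: 0.045
grip_force: 20.0
position: [0.4816, 0.0285, 0.1925]
grip_width: 0.0457
grip_force: 20.0
time: 15.75
position: [0.4697, 0.0102, 0.1323]
tool_rot: [0.723, 0.691, 0.0, 0.001]
ft_force: [0.6, -0.3, -0.4]
grip_width: 0.0456
grip_force: 20.0
[3.55 0.29]
```

```bash

python3 -m crank '[[-0.15,-0.3,2,0,0,0,1],[0,0,0.8,0,0,0,1],[0,0,0.45,0,0,0,1],[0,0,0,0,0,0,1]]' 
python3 -m crank '[[0,0,0,0,0,0,0],[0,0,0,0,0,0,0],[0,0,0,0,0,0,0],[0,0,-5,0,0,0,0],[0,0,-5,0,0,0,0]]' | grep -E 'pos|grip' 
python3 -m crank '[[3.5,3.4,0,0,0,0,0],[3.5,3.4,0,0,0,0,0],[3.5,3.4,0,0,0,0,0],[3.5,3.4,0,0,0,0,0],[3.5,3.4,0,0,0,0,0]]' | grep -E 'pos|grip'
python3 -m crank '[[0,0,0,0,0,0,0],[0,0,0,0,0,0,0]]' 
python3 - <<'E'
from h import *
from rig import robot
print(tf(robot.get_obs()["position"]))
E
```

```text
time: 16.25
position: [0.4664, 0.0089, 0.0993]
tool_rot: [0.723, 0.691, 0.0, 0.001]
ft_force: [0.8, -0.6, -1.4]
grip_width: 0.0457
grip_force: 20.0
position: [0.4654, 0.0089, 0.1991]
grip_width: 0.0845
grip_force: 0.0
position: [0.6445, 0.1771, 0.1986]
grip_width: 0.087
grip_force: 0.0
time: 17.75
position: [0.6426, 0.1756, 0.198]
tool_rot: [0.723, 0.691, -0.001, -0.001]
ft_force: [0.9, -0.1, -0.2]
grip_width: 0.0871
grip_force: 0.0
[20.88 16.79]
```

```bash

python3 -m crank '[[0.05,0.15,5,0,0,0,0],[0,0,4,0,0,0,0],[0,0,1.75,0,0,0,0],[0,0,0,0,0,0,0],[0,0,0,0,0,0,1]]' | grep -E 'pos|grip'
python3 -m crank '[[0,0,0,0,0,0,1],[0,0,0,0,0,0,1],[0,0,0,0,0,0,1],[0,0,0,0,0,0,1],[0,0,0,0,0,0,1]]' 20 
python3 -m crank '[[0,0,-2,0,0,0,1],[0,0,-4,0,0,0,1],[0,0,-4,0,0,0,1],[-2.2,-1.2,0,0,0,0,1],[-4.1,-2.2,0,0,0,0,1]]' | grep -E 'pos|grip'
python3 -m crank '[[-4.1,-2.2,0,0,0,0,1],[-4.1,-2.2,0,0,0,0,1],[-4.1,-2.2,0,0,0,0,1],[-4.1,-2.2,0,0,0,0,1],[-4.1,-2.2,0,0,0,0,1]]' | grep -E 'pos|grip'
python3 -m crank '[[-4.1,-2.2,0,0,0,0,1],[-0.2,-0.4,3,0,0,0,1],[0,0,3,0,0,0,1],[0,0,0,0,0,0,1],[0,0,0,0,0,0,1]]' 
python3 - <<'E'
from h import *
from rig import robot
print(tf(robot.get_obs()["position"]))
E
```

```text
position: [0.6463, 0.1761, 0.0929]
grip_width: 0.0828
grip_force: 0.0
time: 19.0
position: [0.6456, 0.1764, 0.0915]
tool_rot: [0.723, 0.691, 0.0, 0.0]
ft_force: [0.4, -0.0, 0.8]
grip_width: 0.0455
grip_force: 20.0
position: [0.6092, 0.1154, 0.1934]
grip_width: 0.0453
grip_force: 20.0
position: [0.4886, -0.086, 0.1924]
grip_width: 0.0456
grip_force: 20.0
time: 20.88
position: [0.4618, -0.1267, 0.1323]
tool_rot: [0.723, 0.691, 0.0, 0.001]
ft_force: [-0.3, -0.2, -1.5]
grip_width: 0.0456
grip_force: 20.0
[-10.16   0.14]
```

```bash

python3 -m crank '[[0,-0.1,2,0,0,0,1],[0,0,0.8,0,0,0,1],[0,0,0.45,0,0,0,1],[0,0,0,0,0,0,1]]' 
python3 -m crank '[[0,0,0,0,0,0,0],[0,0,0,0,0,0,0],[0,0,0,0,0,0,0],[0,0,-5,0,0,0,0],[0,0,-5,0,0,0,0]]' | grep -E 'pos|grip' 
python3 -m crank '[[-5.5,0,-1,0,0,0,0],[-5.5,0,-1,0,0,0,0],[-5.5,0,-1,0,0,0,0],[-5.5,0,-1,0,0,0,0],[-5.5,0,-1,0,0,0,0]]' | grep -E 'pos|grip'
python3 -m crank '[[-5.5,0,0,0,0,0,0],[0,0,0,0,0,0,0]]' | grep -E 'pos|grip'
python3 - <<'E'
from h import *
im=cams.camera("top")[:,:,::-1];cv2.imwrite("pics/t2f.png",im);cv2.imwrite("pics/top2.png",cv2.resize(im[120:300,120:420],None,fx=2.6,fy=2.6,interpolation=cv2.INTER_CUBIC))
im=cams.camera("side")[:,:,::-1];cv2.imwrite("pics/side2.png",cv2.resize(im[130:350,170:380],None,fx=2.6,fy=2.6,interpolation=cv2.INTER_CUBIC))
E
```

```text
time: 21.38
position: [0.4606, -0.1266, 0.0993]
tool_rot: [0.723, 0.691, 0.0, 0.001]
ft_force: [0.1, 0.7, 0.5]
grip_width: 0.0451
grip_force: 20.0
position: [0.4597, -0.1263, 0.199]
grip_width: 0.0842
grip_force: 0.0
position: [0.447, -0.4028, 0.249]
grip_width: 0.0871
grip_force: 0.0
position: [0.4443, -0.4606, 0.2488]
grip_width: 0.0869
grip_force: 0.0
```

View pics/top2.png

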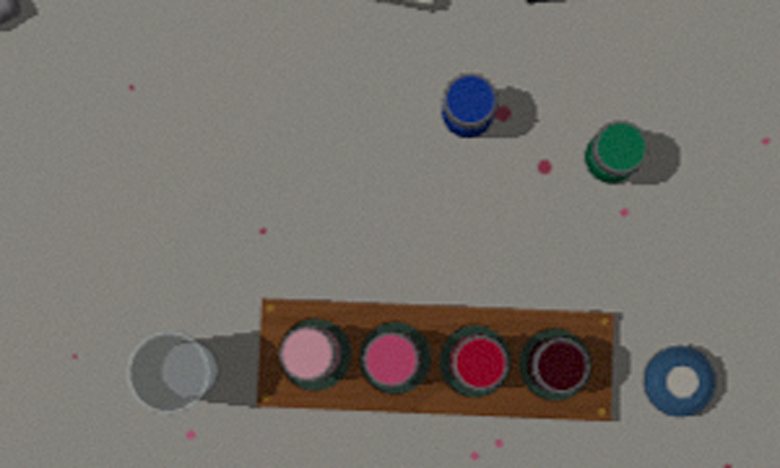

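View pics/side2.png

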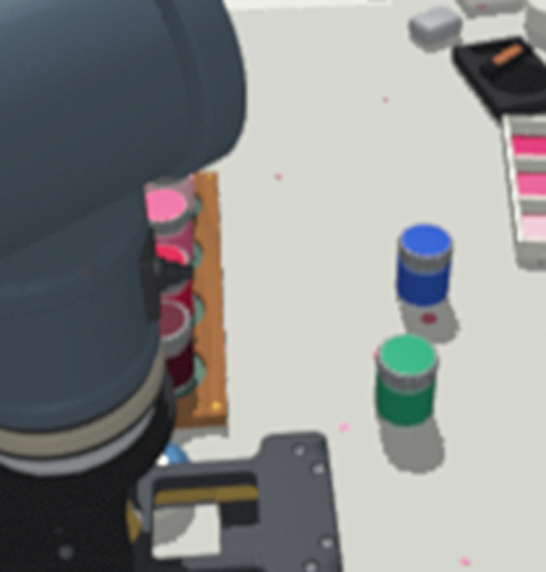

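The top view shows all four jars upright in their wells, with lids at (308,353), (391,360), (480,362) and (560,366), in the right order from the rinsing jar. Blue, green and the rinsing jar haven't moved. The side view is partly blocked by the arm, but the visible jars look upright. One numeric check before I hand in.

```bash
python3 - <<'E'
from h import *
from rig import robot,ticket
P=[tf(ray(120+u/2.6,120+v/2.6,.068)) for u,v in[(308,353),(391,360),(480,362),(560,366)]];print(P)
ok=all(abs(p[0]-t)<.9 and abs(p[1])<.9 for p,t in zip(P,(10.2,3.4,-3.4,-10.2)))
if ok: print(ticket.hand_in())
E
```

```text
[array([10.18,  0.11]), array([ 3.49, -0.18]), array([-3.65, -0.04]), array([-10.05,  -0.1 ])]
the job is handed in; nothing more can be done
None
```

The job is handed in: blush, rose, crimson and maroon stand in order from the rinsing-jar end, each measured within 3 mm of its well centre, at about 22 s; the hand-in returned no verdict.

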